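Check a hatch seam, then hold the sprung hatch just below balance

ROBOT

A 6-joint arm with a two-finger parallel gripper is mounted at the origin on the work surface. World frame = base frame: x ahead of the robot, y to its left, z up, the work surface at z = 0. Lengths are in m, angles in rad, forces in N, time in s.
With the tool pointing down it reaches from about 0.325 to 0.75 m from the base axis. Payload 7.6 kg.
Tool frame: the origin (TCP) lies midway between the tips of the shut fingers; the grasp point (between the pads) lies 19 mm behind it; z points along the fingers, y is the direction in which the jaws open and shut (so a half turn about z gives the same grasp; the last joint's range is limited). The gripper opens to 85 mm and grips with 20 to 120 N. Pads are 22 mm wide; open, the fingers measure 114 mm over their backs; the gripper's body (76 mm by 85 mm) begins 54 mm behind the grasp point. The pads swing forward as they close: fully open they stand 13 mm farther back than shut.
Start: joints at [-1.348, 0.052, 1.401, -0, 1.689, -0.07], TCP at [0.152, -0.503, 0.231] pointing down, gripper open.
Joint ranges: [-2.9, 2.9], [-0.91, 2.17], [0.12, 2.37], [-1.06, 4.2], [0.26, 2.73], [-2.93, 2.93]. Speed limits (rad/s): [2.57, 2.57, 3.01, 3.14, 3.14, 3.14].

INTERFACE

Orientations are given as a 3x3 rotation matrix whose columns are the frame's x, y, z axes.
In Python, from cell import sensors, eyes, manip gives the robot as it stands. The module is installed in compiled form; this text tells all that it offers.
- The arm moves only by the shell command python3 -m handwheel 'ROWS' [OPENING] [FORCE]. ROWS is JSON, a list of rows, each a list of 4 numbers: the shift along the tool's x, y, z in mm, then the turn about the tool's z in degrees. In form: [[dx, dy, dz, turn], ...]. A call has 1 to 8 rows; each row shifts and turns the commanded pose from where the row before left it, along the tool's axes as they then stand; what a row does not reach is not made up. A row lasts 1/10 s, in which the tool goes at most 50 mm and 8.59 degrees, less where a joint would pass 70% of its speed; a pose out of reach is approached as far as the arm can. A call with a gripper value outside its range is refused whole. OPENING is the finger opening in mm, from 0 to 85.4, set as the call begins (- or left out, the last holds). The fingers move at their own pace and stop on an object; FORCE is the grip in N (left out, the last holds). Time passes only in rows, so rows that do not move let the fingers close. It gives the time, the measured TCP pose, the force and the opening at its end, in the units of the state.
- sensors.get_obs(): the state, without advancing time (a new reading comes with each control period).
- eyes.read_camera(name): name is "side" or "top"; returns the picture (400x640x3 uint8, red, green, blue); there is no depth.
- eyes.calibration(name): a dict with "camera_matrix" (3x3 intrinsics, pixels), "k1" (the pictures are not rectified: a ray, as slopes to the right and down, at radius r is drawn at 1 + k1 r^2 times it, then the intrinsics apply), "T" (4x4, takes a point from camera to world coordinates). Camera axes: x right, y down, z forward; pixel columns grow to the right and rows downward; lengths in m; the calibration is good to about 2 mm. A picture is of the moment at which its call begins. calibration takes no time and is no camera call.
- manip.finish_job(): hands the job in, once; it reports no verdict.
The state is a dict: "time": time; "joint_pos": joint angles; "joint_vel": joint speeds; "tau": joint torques, N m; "tool_pos": TCP position; "tcp_rot": TCP orientation; "force": force on the tool from outside, world axes, zero at the start; "moment": the same for the moment, N m; "finger_gap": opening from 0.0 (shut) to 1.0 (fully open).
Only numpy, scipy, OpenCV 4.12 (cv2) and the standard library are available. Lean on these libraries where they do the work, as an engineer would, in place of code of your own. Each camera call takes 0.05 s, during which the arm holds its last target.

TASK

Check the parts cabinet's hatch: take the lapping block off its rubber mat by the handle and, pressing lightly so that its sprung sole gives a little, draw it straight along the seam between the shut hatch and the deck, from the front end towards the hinge, then stand it back on the mat. Now lift the hatch by its ball knob to just past its balance point, keeping hold of it so that it neither springs up to its stop nor falls, then ease it back to a few degrees below that point. Finish there, still holding the hatch up, and leave everything else where it is.

Things in the scene. Friction and masses are not known exactly. Their poses are not given: they have to be found in the camera images.
- cabinet: low grey steel cabinet fixed to the bench, 240 mm deep (x), 260 mm wide (y), top 100 mm above the bench. Origin: centre of its underside; x from its front (robot side) to its rear, y to its left, z up. The left 180 mm of its top is the hatch, the right 78 mm a plain flat steel deck flush with the shut hatch
- seam (a point): front end of the straight seam between hatch and deck, on the top surface 100 mm above the bench, at cabinet x -120, y -51 mm; axes as the cabinet's. The seam runs 220 mm along +x, flat and clear. A full sweep takes the block's centre from about 30 mm to about 160 mm behind this point, within 20 mm of the line to either side
- hatch (a joint): opening angle, rad: 0 shut (level), grows as the front edge rises; stop at 1.35, to be kept below 1.25. Weight and a built-in spring balance at 0.90 (52 degrees): below that it falls shut if let go, above it springs up. Lifting takes about 2 N at the knob when shut, fading to nothing at balance; 0.4 N is felt 0.1 rad to either side. Hardly any friction
- hinge (a point): point on the hinge line at mid-width of the hatch (a 10 mm steel plate hinged along its rear edge), at cabinet x 100, y 40 mm, 95 mm above the bench; the hinge line runs along the cabinet's y axis
- knob (a point): centre of the hatch's black ball knob, 30 mm in diameter, on a 9 mm rod straight out from the middle of the hatch's front edge; free space beside and under it. At hatch angle q it lies 265 cos q mm in front of hinge and 265 sin q mm above it. The ball can turn between two fingers that close along the hinge line
- block: hand lapping block, 260 g: a flat 66 x 46 mm base, a wooden handle on top, 58 mm long (x), 22 mm thick (y), 24 to 66 mm above the underside. Origin: centre of the underside, sole unloaded; x along the handle, z up. The lowest 8 mm is a stone sole on springs: it starts to give at about 5 N, gives 8 mm at about 11 N, then is solid. 2 to 6 mm of give is right
- mat: black rubber mat, 140 (x) x 110 (y) x 5 mm, fixed to the bench to the right of the cabinet; origin: centre of its underside
- bearing: small plain steel ring, 32 mm across, 12 mm high, lying on the cabinet's deck near its rear right corner; leave it alone. Origin: centre of its underside
- spraycan: closed metal can, 60 mm across, 150 mm high, standing left of the cabinet; leave it alone. Origin: centre of its underside
- jar: closed glass jar, 68 mm across, 85 mm high, standing left of the cabinet; leave it alone. Origin: centre of its underside
- wrench: wrench 160 mm long lying flat in front of the cabinet; leave it alone
- screwdriver: screwdriver 190 mm long lying to the right; leave it alone
- mug: white mug, 80 mm across, 90 mm high, standing behind the mat; leave it alone. Origin: centre of its underside
- gear: steel gear wheel with hub, 65 mm across, 22 mm high, lying flat in front and left; leave it alone. Origin: centre of its underside
Mind the look-alikes: they are no part of the job. What is shaped like the block but turquoise is not meant. Of the things that look like the mat, the larger one is meant.

How it is judged:
By the outcome, as a careful person would: the job done as asked, in the order asked, and still so for the second after the job is handed in, while the arm keeps its last pose, push and grip.
It also fails if it takes over 72 s, if anything falls off the work surface, if the arm or the gripper's body presses on something with over 40 N, if the wrist force passes 120 N, or if a joint passes its speed limit or range.

## Working session

There is one attempt and no reset: what is moved stays moved. The work goes in short steps, Python scripts to look and compute and a shell command to move; the robot and the scene stay as the last step left them, time stands still between calls to the robot, and variables do not carry over. Pictures are saved under pics/ and viewed, and the job is handed in when it is done.

```bash
mkdir -p pics; ls
python3 - <<'E'
from cell import sensors, eyes
import cv2, numpy as np
for n in("side","top"):
    im=eyes.read_camera(n); cv2.imwrite(f"pics/{n}0.png",im[:,:,::-1])
    c=eyes.calibration(n); print(n,c)
o=sensors.get_obs(); print({k:np.round(v,3).tolist() for k,v in o.items()})
E
```

```text
pics
side {'camera_matrix': array([[412.33028786,   0.        , 323.55147119],
       [  0.        , 412.33028786, 201.29840905],
       [  0.        ,   0.        ,   1.        ]]), 'k1': -0.0018559514327861034, 'T': array([[ 0.99893198, -0.02700061,  0.03749501,  0.52038374],
       [-0.04469537, -0.77040917,  0.63598116, -0.74413175],
       [ 0.01171462, -0.63697777, -0.77079315,  0.94082063],
       [ 0.        ,  0.        ,  0.        ,  1.        ]])}
top {'camera_matrix': array([[386.87689771,   0.        , 318.50739182],
       [  0.        , 386.87689771, 197.87279026],
       [  0.        ,   0.        ,   1.        ]]), 'k1': 0.0207639959844623, 'T': array([[-0.00837199, -0.99656665,  0.08236999,  0.45888183],
       [-0.99987371,  0.0094555 ,  0.01277293, -0.04311397],
       [-0.01350793, -0.08225266, -0.99651996,  1.16580695],
       [ 0.        ,  0.        ,  0.        ,  1.        ]])}
{'time': 0.1, 'joint_pos': [-1.348, 0.053, 1.402, 0.0, 1.689, -0.07], 'joint_vel': [0.001, 0.001, -0.005, -0.001, 0.0, 0.001], 'tau': [0.001, -38.258, -36.099, -0.0, 0.005, -0.0], 'tool_pos': [0.152, -0.502, 0.231], 'tcp_rot': [[0.957, 0.289, -0.0], [0.289, -0.957, 0.001], [0.0, -0.001, -1.0]], 'force': [0.179, -0.561, 0.452], 'moment': [0.019, 0.017, 0.014], 'finger_gap': 0.996}
```

View pics/side0.png

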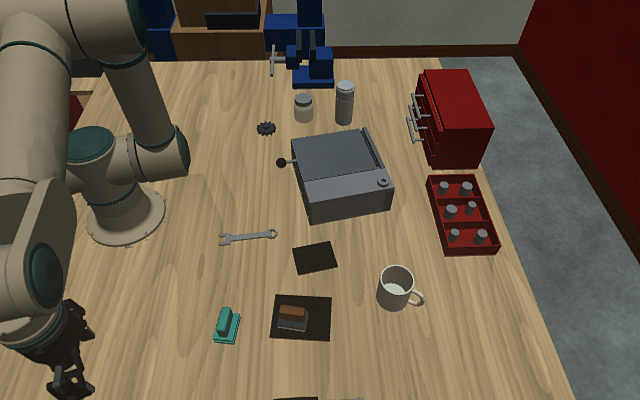

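View pics/top0.png

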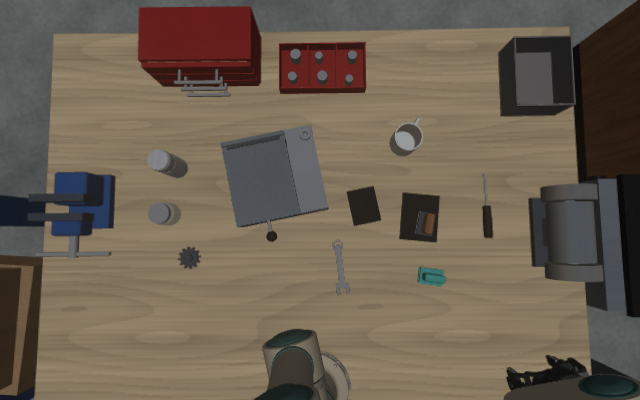

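The top view shows the candidates. For the block: brown-handled block at (426,223) in top and (293,318) in side, versus the turquoise one at (432,276) and (227,325). For the mat: larger mat at (419,217), versus the smaller one at (364,206). The knob is at (271,236) in top and (281,162) in side. I choose the brown-handled block and the larger mat.

```bash
cat > h.py <<'E'
import numpy as np, cv2
from cell import sensors, eyes
def ray(n,uv):
    c=eyes.calibration(n);K=c["camera_matrix"];k=c["k1"]
    d=np.array([(uv[0]-K[0,2])/K[0,0],(uv[1]-K[1,2])/K[1,1]]);u=d.copy()
    for _ in range(10): u=d/(1+k*(u@u))
    T=c["T"]; return T[:3,3],T[:3,:3]@np.array([u[0],u[1],1.])
def plane(n,uv,z):
    o,d=ray(n,uv); return o+d*(z-o[2])/d[2]
def tri(a,b):
    o1,d1=ray("top",a);o2,d2=ray("side",b)
    d1/=np.linalg.norm(d1);d2/=np.linalg.norm(d2)
    s=np.linalg.lstsq(np.c_[d1,-d2],o2-o1,rcond=None)[0]
    p,q=o1+d1*s[0],o2+d2*s[1]; return (p+q)/2,np.linalg.norm(p-q)
def proj(n,P):
    c=eyes.calibration(n);K=c["camera_matrix"];T=c["T"]
    p=T[:3,:3].T@(np.asarray(P,float)-T[:3,3]);u=p[:2]/p[2];u=u*(1+c["k1"]*(u@u))
    return K[:2,:2]@u+K[:2,2]
E
python3 - <<'E'
import cv2
s=cv2.imread("pics/side0.png");t=cv2.imread("pics/top0.png")
def crop(im,x,y,w,h,f,n): cv2.imwrite(f"pics/{n}.png",cv2.resize(im[y:y+h,x:x+w],None,fx=f,fy=f,interpolation=cv2.INTER_CUBIC))
crop(s,260,285,85,65,9,"c1");crop(t,390,180,65,75,8,"c2")
crop(s,265,115,140,110,5,"c3");crop(t,210,115,130,130,4.5,"c4")
E
```

```text
(no output)
```

View pics/c1.png

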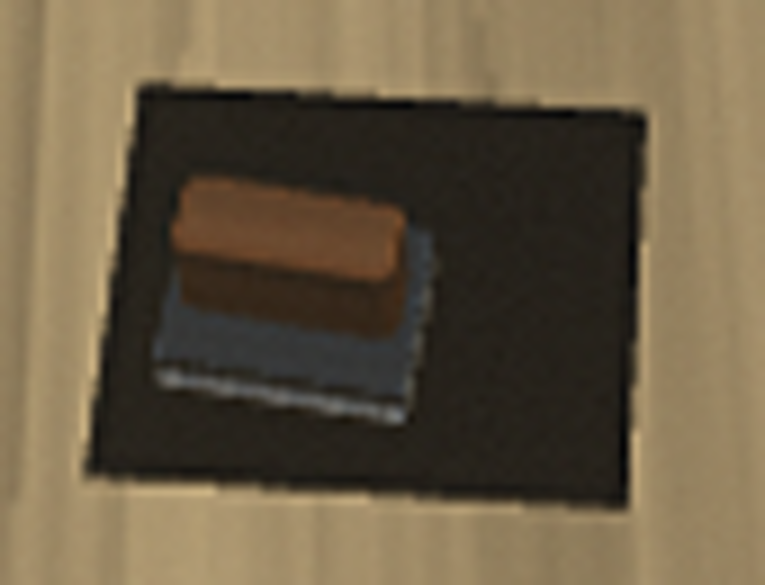

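View pics/c2.png

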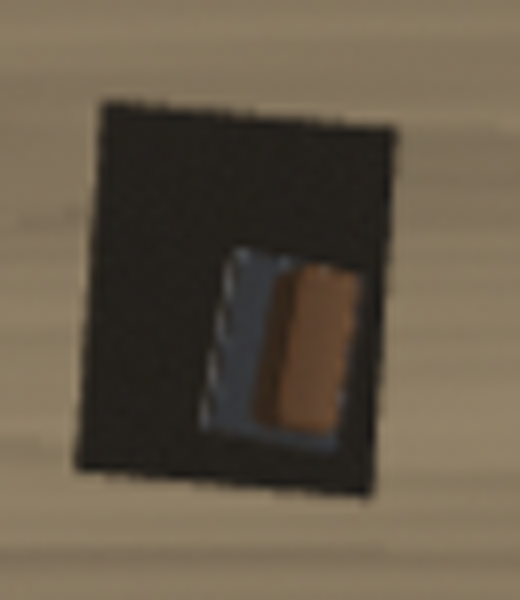

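View pics/c3.png

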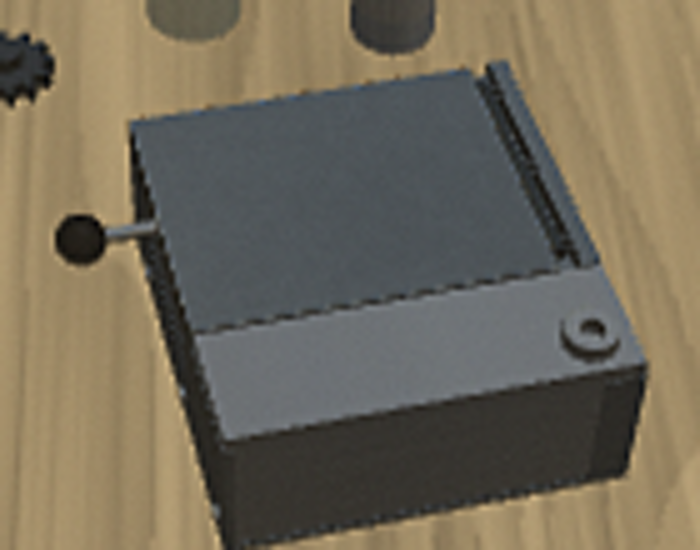

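View pics/c4.png

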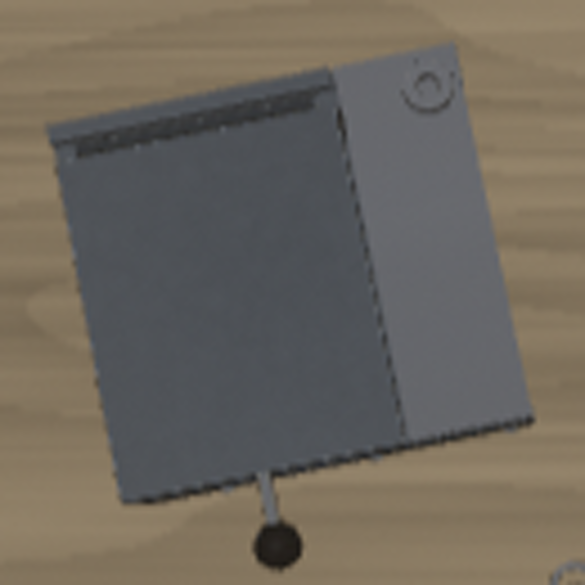

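The crops confirm the choice. The brown-handled block with grey base sits on the larger mat, in the near right part of it. The hatch is the dark left part of the cabinet, with the seam from about (300,212) to (285,139) in top and the knob at (271,236).

Run:
```python
from h import *
def full(u,x0,y0,f): return ((u[0]+.5)/f-.5+x0,(u[1]+.5)/f-.5+y0)
r=lambda p:np.round(np.array(p)*1000,1)
top=dict(FL=(122,500),FR=(532,419),RL=(48,126),RR=(455,43),S=(405,440))
sd=dict(FL=(130,122),FR=(228,440),RL=(502,62),RR=(647,365),S=(195,335))
loc=dict(FL=(-120,130),FR=(-120,-130),RL=(120,130),RR=(120,-130),S=(-120,-51))
A={}
for k in top:
    a=plane("top",full(top[k],210,115,4.5),.1);b=plane("side",full(sd[k],265,115,5),.1);A[k]=(a+b)/2;print(k,r(a),r(b))
L=np.array([loc[k] for k in top])/1000;P=np.array([A[k][:2] for k in top])
z=np.linalg.lstsq(np.r_[np.c_[L[:,0],-L[:,1],np.ones(5),np.zeros(5)],np.c_[L[:,1],L[:,0],np.zeros(5),np.ones(5)]],np.r_[P[:,0],P[:,1]],rcond=None)[0]
th=np.arctan2(z[1],z[0]);print("scale",np.hypot(z[0],z[1]),"yaw",np.degrees(th),"c",z[2:])
R=np.array([[np.cos(th),-np.sin(th)],[np.sin(th),np.cos(th)]])
print("resid",r(P-(L@R.T+z[2:])))
for n,l in dict(seam=(-.12,-.051),s20=(-.09,-.051),s170=(.04,-.051),hinge=(.1,.04),knob=(-.165,.04)).items(): print(n,r(R@l+z[2:]))
print("knob tri",[r(q) for q in tri(full((278,545),210,115,4.5),full((80,239),265,115,5))])
ht=[(303,264),(357,270),(333,433),(280,425)];hs=[(175,250),(398,280),(403,207),(180,180)]
pt=np.array([plane("top",full(u,390,180,8),.071) for u in ht]);ps=np.array([plane("side",full(u,260,285,9),.071) for u in hs])
print("handle",r(pt),r(ps),r(pt.mean(0)),r(ps.mean(0)))
d=(pt[0]+pt[1]-pt[2]-pt[3]);print("yaw top",np.degrees(np.arctan2(d[1],d[0])))
d=(ps[1]+ps[2]-ps[0]-ps[3]);print("yaw side",np.degrees(np.arctan2(d[1],d[0])))
# base bottom edge & mat
mt=[(102,102),(398,130),(373,497),(77,470)];ms=[(90,475),(628,507),(647,115),(140,88)]
m1=np.array([plane("top",full(u,390,180,8),.005) for u in mt]);m2=np.array([plane("side",full(u,260,285,9),.005) for u in ms])
print("mat",r(m1.mean(0)),r(m2.mean(0)),r(m1),r(m2))
# white-ish sole edge bottom z=.005..
for u in[(160,385),(400,422)]: print("sole",r(plane("side",full(u,260,285,9),.005)))
for u in[(233,250),(203,430)]: print("soleT",r(plane("top",full(u,390,180,8),.009)))
```

```text
FL [472.2 196.4 100. ] [472.8 196.9 100. ]
FR [519.5 -54.9 100. ] [525.9 -53.6 100. ]
RL [705.  244.5 100. ] [703.7 245.  100. ]
RR [754.8  -9.3 100. ] [755.5  -8.7 100. ]
S [507.3  23.  100. ] [509.5  21.8 100. ]
scale 0.987393793475504 yaw 11.349574331972727 c [0.61386979 0.09463889]
resid [[ 1.8 -1.9]
 [ 0.9  2.2]
 [-1.6 -1. ]
 [-1.9  0.2]
 [ 2.2  1.4]]
seam [506.3  21. ]
s20 [535.7  26.9]
s170 [663.1  52.5]
hinge [704.  153.5]
knob [444.2 101.4]
knob tri [array([444.2, 101.2,  97.1]), np.float64(0.6)]
handle [[ 505.  -335.4   71. ]
 [ 502.7 -354.2   71. ]
 [ 445.7 -344.    71. ]
 [ 448.6 -325.6   71. ]] [[ 448.7 -344.7   71. ]
 [ 504.  -354.8   71. ]
 [ 505.5 -335.5   71. ]
 [ 449.5 -326.    71. ]] [ 475.5 -339.8   71. ] [ 476.9 -340.2   71. ]
yaw top -10.046019631463187
yaw side -9.957529805031102
mat [ 495.  -328.3    5. ] [ 496.9 -327.6    5. ] [[ 569.2 -280.     5. ]
 [ 557.6 -389.9    5. ]
 [ 421.2 -376.     5. ]
 [ 431.9 -267.1    5. ]] [[ 423.  -375.     5. ]
 [ 560.6 -388.8    5. ]
 [ 571.6 -280.1    5. ]
 [ 432.5 -266.6    5. ]]
sole [ 440.3 -351.7    5. ]
sole [ 502.7 -364.1    5. ]
soleT [ 513.  -326.3    9. ]
soleT [ 446.4 -313.2    9. ]
```

```bash
cat > d.py <<'E'
# remaining shift to a world target, in tool axes (mm) and turn (deg)
import sys; from h import *
def main(x,y,z,yaw):
    o=sensors.get_obs();R=np.array(o["tcp_rot"]);p=np.array(o["tool_pos"])
    d=R.T@(np.array([x,y,z])-p*1000); cy=np.degrees(np.arctan2(R[1,0],R[0,0]))
    print("t",round(o["time"],2),"p",np.round(p*1000,1),"yaw",round(cy,2),"tilt",np.round(R[:,2],3),"F",np.round(o["force"],1),"gap",round(o["finger_gap"]*85.4,1),"q",np.round(o["joint_pos"],2))
    print("shift",np.round(d,1),"turn",round(-((yaw-cy+90)%180-90),2))
main(*map(float,sys.argv[1:5]))
E
python3 d.py 476.2 -340 150 -10
```

```text
t 0.1 p [ 151.5 -502.4  230.6] yaw 16.78 tilt [-0.     0.001 -1.   ] F [ 0.2 -0.6  0.5] gap 85.1 q [-1.35  0.05  1.4   0.    1.69 -0.07]
shift [357.7 -61.6  80.7] turn 26.78
```

```bash
python3 -m handwheel '[[45,-8,5,0],[45,-8,5,0],[45,-8,5,0],[45,-8,5,0],[45,-8,5,0],[45,-8,5,0],[45,-8,5,0],[43,-6,5,0]]' 60
python3 -m handwheel '[[0,0,5,7],[0,0,5,7],[0,0,5,7],[0,0,5,5.8],[0,0,0,0]]'; python3 d.py 476.2 -340 34 -10
```

```text
time: 0.9
tool_pos: [0.4779, -0.3385, 0.1907]
tcp_rot: [[0.957, 0.289, -0.001], [0.289, -0.957, 0.0], [-0.0, -0.001, -1.0]]
force: [0.1, -0.4, -0.4]
finger_gap: 0.696
time: 1.4
tool_pos: [0.476, -0.3396, 0.1699]
tcp_rot: [[0.985, -0.175, -0.002], [-0.175, -0.985, 0.002], [-0.002, -0.001, -1.0]]
force: [0.2, -0.2, -1.0]
finger_gap: 0.703
t 1.4 p [ 476.  -339.6  169.9] yaw -10.07 tilt [-0.002  0.002 -1.   ] F [ 0.2 -0.2 -1. ] gap 60.0 q [-0.68  0.25  1.31 -0.    1.59  1.06]
shift [  0.6   0.5 135.9] turn -0.07
```

```bash
python3 -m handwheel '[[0,0,30,0],[0,0,30,0],[0,0,30,0],[0,0,20,0],[0,0,15,0],[0,0,10,0],[0,0,0,0]]'; python3 d.py 476.2 -340 34 -10
python3 - <<'E'
from h import *
im=eyes.read_camera("side");cv2.imwrite("pics/g1.png",cv2.resize(im[220:380,200:400,::-1],None,fx=4,fy=3.7))
E
```

```text
time: 2.1
tool_pos: [0.476, -0.3397, 0.0353]
tcp_rot: [[0.985, -0.173, -0.001], [-0.173, -0.985, 0.001], [-0.002, -0.001, -1.0]]
force: [0.4, -0.9, 0.7]
finger_gap: 0.704
t 2.1 p [ 476.  -339.7   35.3] yaw -9.97 tilt [-0.001  0.001 -1.   ] F [ 0.4 -0.9  0.7] gap 60.2 q [-0.68  0.37  1.44 -0.    1.33  1.06]
shift [0.2 0.3 1.3] turn 0.03
```

View pics/g1.png

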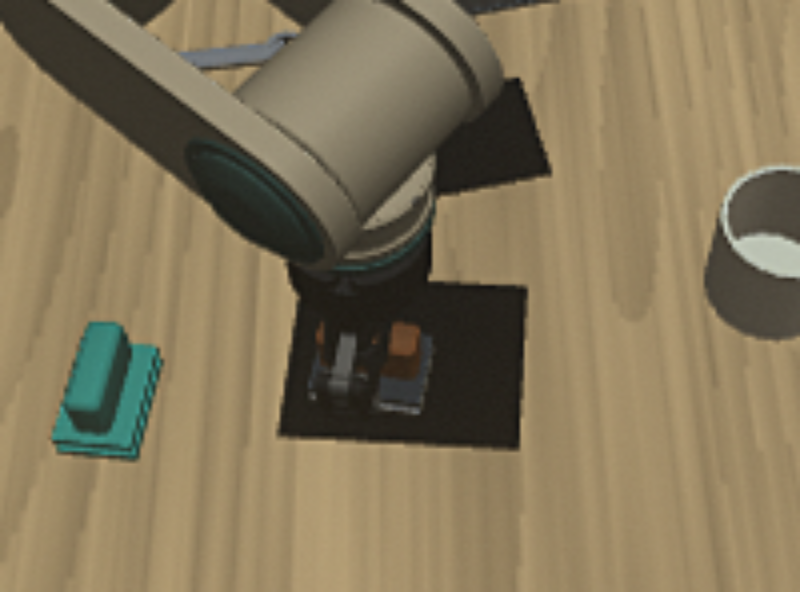

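The fingers straddle the brown handle, with the near finger at crop (345,360). I close now.

```bash
python3 -m handwheel '[[0,0,0,0],[0,0,0,0],[0,0,0,0],[0,0,0,0],[0,0,0,0],[0,0,0,0]]' 10 60;  python3 -m handwheel '[[0,0,0,0],[0,0,0,0]]'; python3 d.py 476.2 -340 34 -10
```

```text
time: 2.75
tool_pos: [0.4768, -0.3402, 0.0369]
tcp_rot: [[0.985, -0.174, 0.001], [-0.174, -0.985, -0.001], [0.001, 0.001, -1.0]]
force: [1.1, 0.6, 3.1]
finger_gap: 0.246
time: 2.95
tool_pos: [0.4768, -0.3402, 0.0367]
tcp_rot: [[0.985, -0.174, 0.001], [-0.174, -0.985, -0.001], [0.001, 0.001, -1.0]]
force: [1.4, 0.3, 3.5]
finger_gap: 0.25
t 2.95 p [ 476.8 -340.2   36.7] yaw -10.02 tilt [ 0.001 -0.001 -1.   ] F [1.4 0.3 3.5] gap 21.4 q [-0.68  0.37  1.44  0.    1.33  1.06]
shift [-0.7 -0.1  2.7] turn -0.02
```

```bash
python3 -m handwheel '[[0,0,-5,0],[0,0,-20,0],[0,0,-30,0],[0,0,-40,0],[0,0,-40,0],[0,0,-25,0],[0,0,0,0]]'; python3 d.py 534.6 27.2 190 11.35
```

```text
time: 3.65
tool_pos: [0.4772, -0.3408, 0.2]
tcp_rot: [[0.985, -0.174, 0.004], [-0.174, -0.985, -0.004], [0.005, 0.003, -1.0]]
force: [0.4, 0.5, -2.7]
finger_gap: 0.249
t 3.65 p [ 477.2 -340.8  200. ] yaw -10.04 tilt [ 0.004 -0.004 -1.   ] F [ 0.4  0.5 -2.7] gap 21.3 q [-0.68  0.23  1.27 -0.    1.64  1.06]
shift [  -7.6 -372.4    8.8] turn -21.39
```

```bash
python3 -m handwheel '[[0,-15,0,0],[0,-30,0,0],[0,-35,0,0],[-2,-35,0,0],[-2,-35,0,0],[-2,-35,0,0],[-2,-35,0,0],[0,-35,0,0]]'; python3 -m handwheel '[[0,-35,0,0],[0,-35,0,0],[0,-30,0,0],[0,-17,0,0],[0,0,0,-6],[0,0,0,-6],[0,0,0,-6],[0,0,0,-3.4]]' ;python3 -m handwheel '[[0,0,0,0],[0,0,0,0]]'; python3 d.py 534.6 27.2 150 11.35
python3 - <<'E'
from h import *
for n in("side","top"):
  im=eyes.read_camera(n);cv2.imwrite(f"pics/s1{n}.png",cv2.resize(im[100:250,200:420,::-1],None,fx=3.6,fy=3.6))
E
```

```text
time: 4.45
tool_pos: [0.5113, -0.085, 0.1929]
tcp_rot: [[0.985, -0.174, -0.006], [-0.174, -0.985, 0.001], [-0.006, -0.0, -1.0]]
force: [0.6, -0.0, -2.7]
finger_gap: 0.245
time: 5.25
tool_pos: [0.5316, 0.0286, 0.1927]
tcp_rot: [[0.979, 0.201, -0.006], [0.201, -0.979, 0.0], [-0.006, -0.001, -1.0]]
force: [-1.1, -0.3, -2.8]
finger_gap: 0.247
time: 5.45
tool_pos: [0.5323, 0.0282, 0.1941]
tcp_rot: [[0.981, 0.196, -0.004], [0.196, -0.981, 0.0], [-0.004, -0.001, -1.0]]
force: [0.3, -0.0, -2.7]
finger_gap: 0.249
t 5.45 p [532.3  28.2 194.1] yaw 11.3 tilt [-0.004  0.    -1.   ] F [ 0.3 -0.  -2.7] gap 21.3 q [-0.02  0.09  1.43  0.    1.62  1.36]
shift [ 2.3  1.5 44.1] turn -0.05
```

View pics/s1side.png

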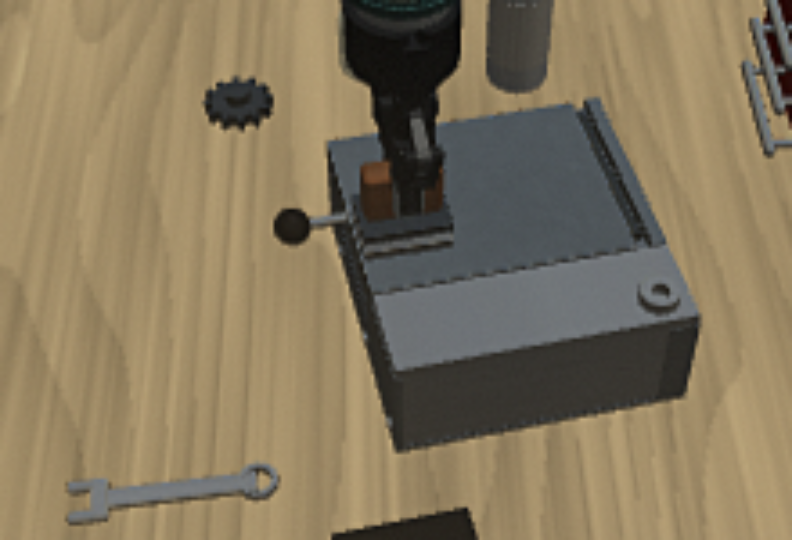

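View pics/s1top.png

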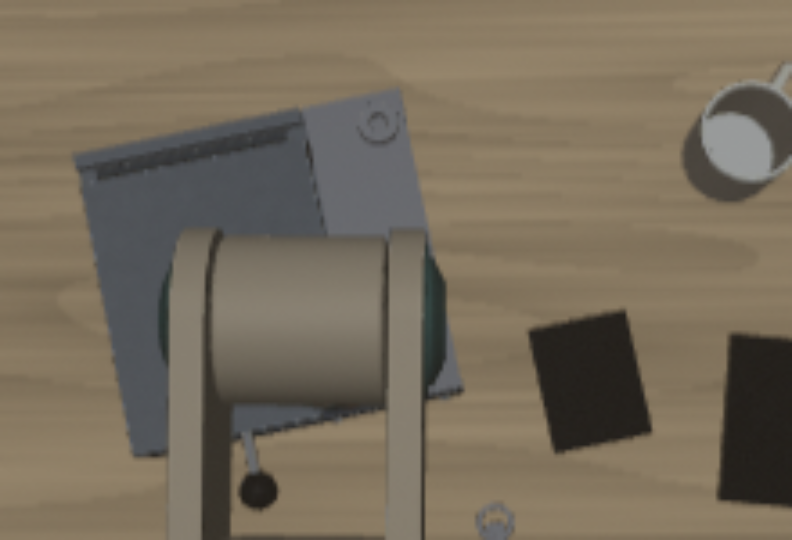

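The block hangs level with the seam direction in both views (side crop: base (355–452, 240), seam (375,290)–(630,250)), still above the hatch and deck. I descend to contact.

```bash
python3 -m handwheel '[[1,1,20,0],[0,0.5,20,0],[0,0,15,0],[0,0,3,0],[0,0,0,0],[0,0,0,0]]'; python3 d.py 534.6 27.2 128 11.35
```

```text
time: 6.15
tool_pos: [0.5351, 0.0265, 0.1394]
tcp_rot: [[0.98, 0.197, 0.002], [0.197, -0.98, -0.0], [0.002, 0.0, -1.0]]
force: [0.0, 0.1, -2.4]
finger_gap: 0.247
t 6.15 p [535.1  26.5 139.4] yaw 11.37 tilt [ 0.002 -0.    -1.   ] F [ 0.   0.1 -2.4] gap 21.1 q [-0.02  0.13  1.5  -0.    1.51  1.35]
shift [-0.4 -0.8 11.4] turn 0.02
```

```bash
python3 -m handwheel '[[0,-0.5,5,0],[0,0,2,0],[0,0,0,0],[0,0,0,0]]'; python3 -m handwheel '[[0,0,1,0],[0,0,0,0]]'; python3 -m handwheel '[[0,0,1,0],[0,0,0,0]]';  python3 d.py 534.6 27.2 128 11.35
```

```text
time: 6.55
tool_pos: [0.535, 0.027, 0.1324]
tcp_rot: [[0.98, 0.197, 0.002], [0.197, -0.98, -0.0], [0.002, 0.0, -1.0]]
force: [0.6, 0.5, 3.2]
finger_gap: 0.252
time: 6.75
tool_pos: [0.535, 0.027, 0.1309]
tcp_rot: [[0.98, 0.197, 0.002], [0.197, -0.98, 0.0], [0.002, 0.0, -1.0]]
force: [1.3, 1.3, 4.6]
finger_gap: 0.249
time: 6.95
tool_pos: [0.5349, 0.027, 0.1297]
tcp_rot: [[0.98, 0.197, 0.001], [0.197, -0.98, 0.0], [0.001, 0.0, -1.0]]
force: [1.8, 0.8, 4.6]
finger_gap: 0.252
t 6.95 p [534.9  27.  129.7] yaw 11.38 tilt [ 0.001  0.    -1.   ] F [1.8 0.8 4.6] gap 21.5 q [-0.02  0.14  1.52  0.    1.49  1.35]
shift [-0.3 -0.2  1.7] turn 0.03
```

```bash
python3 -m handwheel '[[0,0,1,0],[0,0,0,0],[0,0,0,0]]'; python3 -m handwheel '[[3,0,0,0],[6,0,0,0],[6,0,0,0],[6,0,0,0]]';  python3 d.py 667 53.8 128.5 11.35
```

```text
time: 7.25
tool_pos: [0.5349, 0.027, 0.1288]
tcp_rot: [[0.98, 0.197, 0.001], [0.197, -0.98, 0.0], [0.001, 0.0, -1.0]]
force: [0.8, 1.3, 6.1]
finger_gap: 0.246
time: 7.65
tool_pos: [0.5541, 0.0308, 0.128]
tcp_rot: [[0.98, 0.197, -0.004], [0.197, -0.98, -0.001], [-0.004, 0.0, -1.0]]
force: [-6.8, 0.0, 6.7]
finger_gap: 0.251
t 7.65 p [554.1  30.8 128. ] yaw 11.36 tilt [-0.004 -0.001 -1.   ] F [-6.8  0.   6.7] gap 21.5 q [-0.01  0.19  1.45 -0.    1.5   1.36]
shift [115.2  -0.3  -0.9] turn 0.01
```

```bash
python3 -m handwheel '[[6,0,-1,0],[6,0,-0.3,0],[6,0,0,0],[6,0,0,0]]';python3 -m handwheel '[[0,0,0,0]]'; python3 d.py 667 53.8 128.5 11.35
```

```text
time: 8.05
tool_pos: [0.5777, 0.0356, 0.1292]
tcp_rot: [[0.98, 0.197, -0.003], [0.197, -0.98, -0.001], [-0.004, -0.0, -1.0]]
force: [-4.4, -0.9, 6.0]
finger_gap: 0.247
time: 8.15
tool_pos: [0.5783, 0.0357, 0.1293]
tcp_rot: [[0.98, 0.197, -0.002], [0.197, -0.98, -0.001], [-0.002, 0.0, -1.0]]
force: [-1.4, 0.9, 5.4]
finger_gap: 0.248
t 8.15 p [578.3  35.7 129.3] yaw 11.37 tilt [-0.002 -0.001 -1.   ] F [-1.4  0.9  5.4] gap 21.2 q [-0.    0.26  1.38 -0.    1.51  1.37]
shift [90.5 -0.3  0.6] turn 0.02
```

Good: about 8 N on the sole, roughly 4 mm of give. I continue.

```bash
python3 -m handwheel '[[6,0,0,0],[6,0,0,0],[6,0,0,0],[6,0,0,0],[6,0,0,0]]';python3 d.py 667 53.8 128.5 11.35;python3 -m handwheel '[[6,0,0,0],[6,0,0,0],[6,0,0,0],[6,0,0,0],[6,0,0,0]]'; python3 d.py 667 53.8 128.5 11.35
```

```text
time: 8.65
tool_pos: [0.6071, 0.0414, 0.1291]
tcp_rot: [[0.98, 0.197, -0.004], [0.197, -0.98, -0.001], [-0.004, 0.0, -1.0]]
force: [-5.6, 0.7, 4.8]
finger_gap: 0.244
t 8.65 p [607.1  41.4 129.1] yaw 11.36 tilt [-0.004 -0.001 -1.   ] F [-5.6  0.7  4.8] gap 20.9 q [ 0.01  0.34  1.28 -0.    1.53  1.38]
shift [61.2 -0.3  0.4] turn 0.01
time: 9.15
tool_pos: [0.6365, 0.0474, 0.1292]
tcp_rot: [[0.98, 0.197, -0.003], [0.197, -0.98, -0.001], [-0.004, 0.0, -1.0]]
force: [-4.8, -0.3, 5.6]
finger_gap: 0.244
t 9.15 p [636.5  47.4 129.2] yaw 11.36 tilt [-0.003 -0.001 -1.   ] F [-4.8 -0.3  5.6] gap 20.8 q [ 0.02  0.42  1.17 -0.    1.55  1.39]
shift [31.1 -0.3  0.6] turn 0.01
```

```bash
python3 -m handwheel '[[6,0,0,0],[6,0,0,0],[6,0,0,0],[6,0,0,0],[6,0,0,0],[2,0,0,0],[0,0,0,0],[0,0,0,0]]'; python3 d.py 667 53.8 128.5 11.35; python3 -m handwheel '[[0,0,-10,0],[0,0,-25,0],[0,0,-35,0],[0,0,-20,0],[0,0,0,0]]'; python3 d.py 476.2 -340 210 -10
```

```text
time: 9.95
tool_pos: [0.6682, 0.0538, 0.1294]
tcp_rot: [[0.98, 0.197, -0.002], [0.197, -0.98, -0.001], [-0.002, 0.0, -1.0]]
force: [-4.0, 0.2, 5.8]
finger_gap: 0.25
t 9.95 p [668.2  53.8 129.4] yaw 11.37 tilt [-0.002 -0.001 -1.   ] F [-4.   0.2  5.8] gap 21.4 q [ 0.03  0.51  1.05 -0.    1.58  1.4 ]
shift [-1.1 -0.3  0.9] turn 0.02
time: 10.45
tool_pos: [0.6696, 0.0539, 0.223]
tcp_rot: [[0.98, 0.197, 0.005], [0.197, -0.98, -0.0], [0.005, 0.001, -1.0]]
force: [1.1, -0.3, -2.8]
finger_gap: 0.248
t 10.45 p [669.6  53.9 223. ] yaw 11.37 tilt [ 0.005 -0.    -1.   ] F [ 1.1 -0.3 -2.8] gap 21.2 q [ 0.03  0.48  0.91 -0.    1.74  1.4 ]
shift [-267.3  348.    12.1] turn 21.37
```

```bash
python3 d.py 490 -332 160 -10; python3 -m handwheel '[[-10,12,0,0],[-22,30,0,0],[-25,35,0,0],[-25,35,0,0],[-25,35,0,0],[-25,35,0,0],[-25,35,0,0],[-25,35,0,0]]'; python3 -m handwheel '[[-25,35,0,0],[-25,30,0,0],[-19,20,0,0],[0,0,0,6],[0,0,0,6],[0,0,0,6],[0,0,0,3.4],[0,0,0,0]]'; python3 d.py 490 -332 60 -10
```

```text
t 10.45 p [669.6  53.9 223. ] yaw 11.37 tilt [ 0.005 -0.    -1.   ] F [ 1.1 -0.3 -2.8] gap 21.2 q [ 0.03  0.48  0.91 -0.    1.74  1.4 ]
shift [-252.4  342.8   62.1] turn 21.37
time: 11.25
tool_pos: [0.5382, -0.2301, 0.2168]
tcp_rot: [[0.98, 0.197, -0.004], [0.197, -0.98, 0.002], [-0.004, -0.003, -1.0]]
force: [1.0, -0.1, -2.5]
finger_gap: 0.251
time: 12.05
tool_pos: [0.4884, -0.3255, 0.217]
tcp_rot: [[0.985, -0.175, -0.004], [-0.175, -0.985, 0.002], [-0.004, -0.002, -1.0]]
force: [-0.6, 0.0, -3.1]
finger_gap: 0.249
t 12.05 p [ 488.4 -325.5  217. ] yaw -10.06 tilt [-0.004  0.002 -1.   ] F [-0.6  0.  -3.1] gap 21.2 q [-0.65  0.24  1.23 -0.    1.68  1.1 ]
shift [  3.3   6.4 156.9] turn -0.06
```

```bash
python3 -m handwheel '[[1,3,25,0],[1,2,40,0],[0,0,40,0],[0,0,35,0],[0,0,20,0],[0,0,8,0],[0,0,0,0],[0,0,0,0]]'; python3 d.py 490 -332 37 -10
```

```text
time: 12.85
tool_pos: [0.4908, -0.3316, 0.0527]
tcp_rot: [[0.985, -0.173, 0.001], [-0.173, -0.985, -0.001], [0.001, 0.001, -1.0]]
force: [0.2, -0.1, -1.2]
finger_gap: 0.242
t 12.85 p [ 490.8 -331.6   52.7] yaw -9.99 tilt [ 0.001 -0.001 -1.   ] F [ 0.2 -0.1 -1.2] gap 20.6 q [-0.66  0.36  1.41 -0.    1.37  1.09]
shift [-0.7  0.5 15.7] turn 0.01
```

```bash
python3 -m handwheel '[[0,0,8,0],[0,0,4,0],[0,0,1.5,0],[0,0,0,0],[0,0,0,0]]'; python3 -m handwheel '[[0,0,1,0],[0,0,0,0]]';python3 -m handwheel '[[0,0,0.7,0],[0,0,0,0]]'
```

```text
time: 13.35
tool_pos: [0.4904, -0.3313, 0.0383]
tcp_rot: [[0.985, -0.174, 0.0], [-0.174, -0.985, -0.0], [0.0, 0.0, -1.0]]
force: [0.3, -0.1, -2.6]
finger_gap: 0.246
time: 13.55
tool_pos: [0.4905, -0.3313, 0.0378]
tcp_rot: [[0.985, -0.174, 0.001], [-0.174, -0.985, -0.001], [0.001, 0.0, -1.0]]
force: [-1.0, 1.3, 1.4]
finger_gap: 0.249
time: 13.75
tool_pos: [0.4905, -0.3314, 0.037]
tcp_rot: [[0.985, -0.174, 0.001], [-0.174, -0.985, -0.001], [0.001, 0.0, -1.0]]
force: [-1.9, 2.5, 4.0]
finger_gap: 0.247
```

```bash
python3 -m handwheel '[[0,0,-0.5,0],[0,0,0,0],[0,0,0,0],[0,0,0,0],[0,0,0,0]]' 60; python3 -m handwheel '[[0,0,-10,0],[0,0,-30,0],[0,0,-40,0],[0,0,-40,0],[0,0,-40,0],[0,0,-20,0],[0,0,0,0]]'; python3 d.py 444 101.3 120 11.35
python3 - <<'E'
from h import *
im=eyes.read_camera("side");cv2.imwrite("pics/p1.png",cv2.resize(im[220:380,200:400,::-1],None,fx=4,fy=3.7))
E
```

```text
time: 14.25
tool_pos: [0.4903, -0.3312, 0.0368]
tcp_rot: [[0.985, -0.174, -0.0], [-0.174, -0.985, -0.0], [-0.0, 0.0, -1.0]]
force: [-0.5, 0.2, -0.1]
finger_gap: 0.702
time: 14.95
tool_pos: [0.4914, -0.332, 0.2222]
tcp_rot: [[0.985, -0.174, 0.007], [-0.174, -0.985, -0.005], [0.007, 0.004, -1.0]]
force: [0.4, 0.0, 0.1]
finger_gap: 0.702
t 14.95 p [ 491.4 -332.   222.2] yaw -10.02 tilt [ 0.007 -0.005 -1.   ] F [0.4 0.  0.1] gap 60.0 q [-0.66  0.24  1.21 -0.    1.68  1.09]
shift [-122.9 -418.9   99.6] turn -21.37
```

View pics/p1.png

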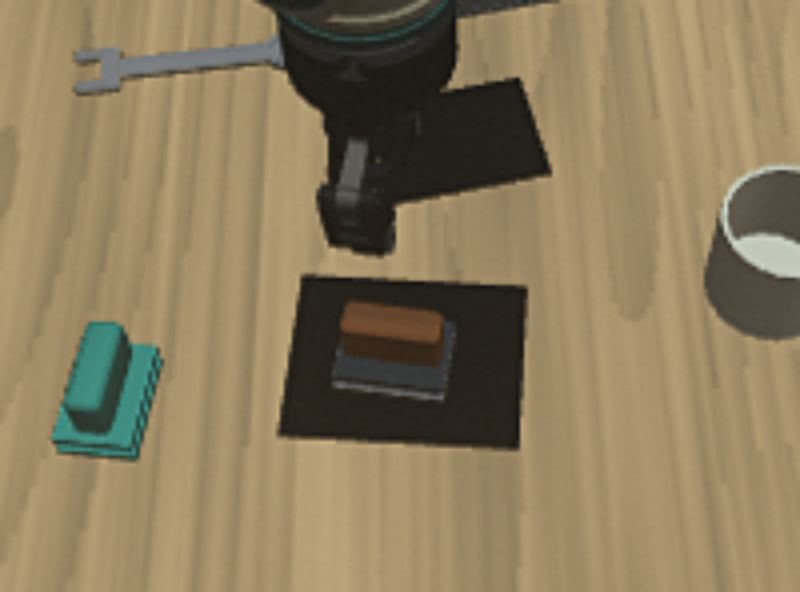

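The brown block stands flat well inside the larger mat (base at crop (393,365), mat corners (283,435)–(527,290)). On to the knob.

```bash
python3 -m handwheel '[[-5,-20,0,0],[-10,-40,0,0],[-15,-45,0,0],[-15,-45,0,0],[-15,-45,0,0],[-15,-45,0,0],[-15,-45,0,0],[-15,-45,0,0]]' 70; python3 -m handwheel '[[-12,-45,0,0],[-6,-30,0,0],[0,-14,0,0],[0,0,0,-6],[0,0,0,-6],[0,0,0,-6],[0,0,0,-3.4],[0,0,0,0]]'; python3 d.py 444 101.3 75.5 11.35
```

```text
time: 15.8
tool_pos: [0.443, 0.0138, 0.2151]
tcp_rot: [[0.985, -0.174, -0.003], [-0.174, -0.985, 0.0], [-0.003, 0.0, -1.0]]
force: [0.1, 0.0, -0.1]
finger_gap: 0.824
time: 16.6
tool_pos: [0.4419, 0.1021, 0.2157]
tcp_rot: [[0.98, 0.197, -0.002], [0.197, -0.98, -0.001], [-0.002, 0.0, -1.0]]
force: [0.0, 0.1, -0.3]
finger_gap: 0.82
t 16.6 p [441.9 102.1 215.7] yaw 11.35 tilt [-0.002 -0.001 -1.   ] F [ 0.   0.1 -0.3] gap 70.0 q [ 0.15 -0.15  1.62 -0.    1.67  1.52]
shift [  2.2   1.2 140.2] turn 0.0
```

```bash
python3 -m handwheel '[[1,0.5,25,0],[0.5,0.5,35,0],[0,0,30,0],[0,0,20,0],[0,0,15,0],[0,0,10,0],[0,0,0,0],[0,0,0,0]]'; python3 d.py 444 101.3 75.5 11.35
python3 - <<'E'
from h import *
for n,a in(("side",(100,220,230,400)),):
  im=eyes.read_camera(n);cv2.imwrite(f"pics/k1{n}.png",cv2.resize(im[a[0]:a[1],a[2]:a[3],::-1],None,fx=4.5,fy=4.5))
E
```

```text
time: 17.4
tool_pos: [0.444, 0.102, 0.0823]
tcp_rot: [[0.981, 0.196, 0.0], [0.196, -0.981, -0.0], [0.0, 0.0, -1.0]]
force: [0.1, 0.8, 1.1]
finger_gap: 0.819
t 17.4 p [444.  102.   82.3] yaw 11.33 tilt [ 0. -0. -1.] F [0.1 0.8 1.1] gap 69.9 q [ 0.14 -0.04  1.8  -0.    1.38  1.52]
shift [-0.2  0.7  6.8] turn -0.02
```

View pics/k1side.png

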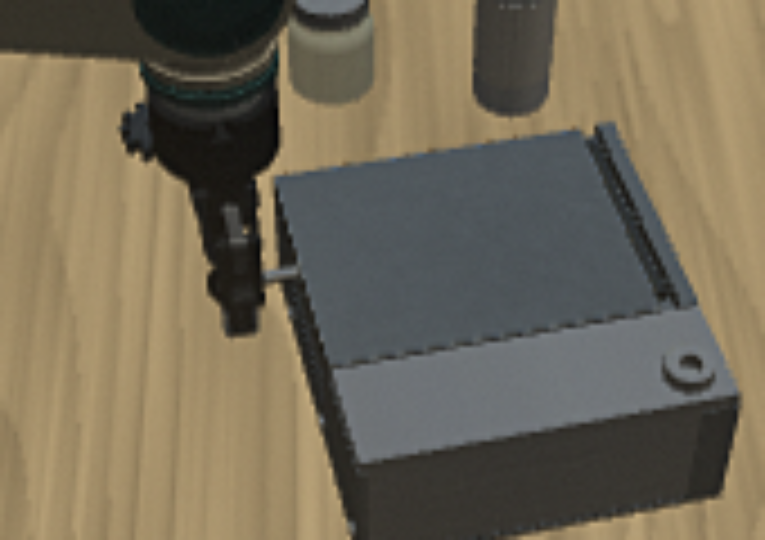

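The near finger at crop (238,300) covers the ball, and the rod emerges behind it at (280,272). I go down the last 6 mm and close.

```bash
python3 -m handwheel '[[0,0.5,4,0],[0,0,2,0],[0,0,0,0]]'; python3 -m handwheel '[[0,0,0,0],[0,0,0,0],[0,0,0,0],[0,0,0,0],[0,0,0,0],[0,0,0,0]]' 15 30; python3 d.py 444 101.3 75.5 11.35
```

```text
time: 17.75
tool_pos: [0.4438, 0.1016, 0.0757]
tcp_rot: [[0.98, 0.197, -0.0], [0.197, -0.98, -0.0], [-0.0, 0.0, -1.0]]
force: [-0.2, 0.2, 0.1]
finger_gap: 0.821
time: 18.35
tool_pos: [0.4437, 0.1029, 0.0762]
tcp_rot: [[0.98, 0.198, -0.0], [0.198, -0.98, 0.003], [0.0, -0.003, -1.0]]
force: [-2.5, 5.9, 2.4]
finger_gap: 0.329
t 18.35 p [443.7 102.9  76.2] yaw 11.41 tilt [-0.     0.003 -1.   ] F [-2.5  5.9  2.4] gap 28.1 q [ 0.15 -0.03  1.8   0.    1.37  1.52]
shift [-0.   1.7  0.7] turn 0.06
```

```bash
python3 -m handwheel '[[0,-1,0,0],[0,-0.3,0,0],[0,0,0,0]]'; python3 d.py 444 101.3 75.5 11.35
python3 - <<'E'
from h import *
for n,a in(("side",(120,190,250,320)),):
  im=eyes.read_camera(n);cv2.imwrite(f"pics/k2{n}.png",cv2.resize(im[a[0]:a[1],a[2]:a[3],::-1],None,fx=8,fy=8,interpolation=cv2.INTER_CUBIC))
E
```

```text
time: 18.65
tool_pos: [0.4437, 0.103, 0.0761]
tcp_rot: [[0.98, 0.197, 0.0], [0.197, -0.98, 0.0], [0.0, 0.0, -1.0]]
force: [-1.6, 0.5, 2.8]
finger_gap: 0.328
t 18.65 p [443.7 103.   76.1] yaw 11.38 tilt [ 0.  0. -1.] F [-1.6  0.5  2.8] gap 28.0 q [ 0.15 -0.03  1.8  -0.    1.37  1.52]
shift [-0.   1.7  0.6] turn 0.03
```

View pics/k2side.png

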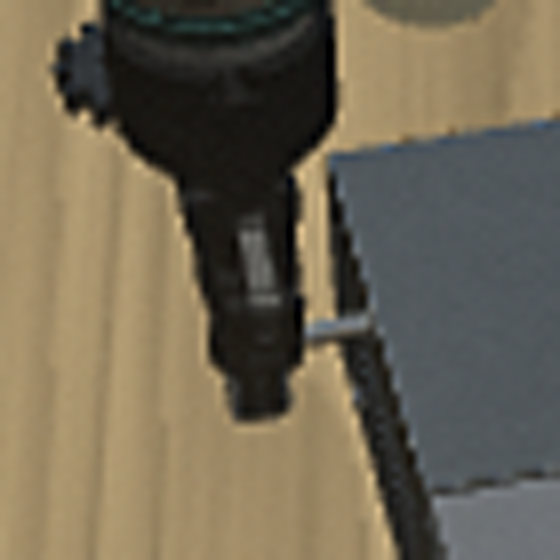

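```bash
cat > q.py <<'E'
from h import *
o=sensors.get_obs();R=np.array(o["tcp_rot"]);p=np.array(o["tool_pos"])*1000-[443.7,103,76.1]
a=np.radians(11.35);X=p[0]*np.cos(a)+p[1]*np.sin(a);Y=-p[0]*np.sin(a)+p[1]*np.cos(a);Z=p[2]
F=np.array(o["force"]);q=np.arctan2(Z,265-X);fx=F[0]*np.cos(a)+F[1]*np.sin(a)
print("t",round(o["time"],2),"q",round(q,3),"radius",round(np.hypot(Z,265-X),1),"Y",round(Y,1),"F",np.round(F,1),"tangential",round(fx*np.sin(q)+F[2]*np.cos(q),2),"radial(in)",round(fx*np.cos(q)-F[2]*np.sin(q),2),"gap",round(o["finger_gap"]*85.4,1),"yaw",round(np.degrees(np.arctan2(R[1,0],R[0,0])),1))
E
python3 -m handwheel '[[0,0,-6.5,0],[0.3,0,-6.5,0],[0.4,0,-6.5,0],[0.6,0,-6.5,0],[0,0,0,0]]' ; python3 q.py
```

```text
time: 19.2
tool_pos: [0.4449, 0.1032, 0.1027]
tcp_rot: [[0.98, 0.197, 0.0], [0.197, -0.98, 0.0], [0.0, 0.0, -1.0]]
force: [1.6, 1.7, -2.4]
finger_gap: 0.329
t 19.2 q 0.101 radius 265.1 Y -0.0 F [ 1.6  1.7 -2.4] tangential -2.17 radial(in) 2.16 gap 28.1 yaw 11.4
```

```bash
python3 -m handwheel '[[0.7,0,-6.5,0],[0.9,0,-6.5,0],[1.1,0,-6.5,0],[1.3,0,-6.5,0],[1.4,0,-6.5,0],[1.5,0,-6.5,0],[1.7,0,-6.4,0],[1.9,0,-6.4,0]]' ; python3 q.py; python3 -m handwheel '[[2,0,-6.3,0],[2.2,0,-6.2,0],[2.3,0,-6.2,0],[2.5,0,-6.1,0],[0,0,0,0]]' ; python3 q.py
```

```text
time: 20.0
tool_pos: [0.4554, 0.1053, 0.1542]
tcp_rot: [[0.98, 0.197, 0.0], [0.197, -0.98, -0.0], [0.0, 0.0, -1.0]]
force: [0.9, 2.9, -3.0]
finger_gap: 0.33
t 20.0 q 0.299 radius 264.9 Y -0.0 F [ 0.9  2.9 -3. ] tangential -2.4 radial(in) 2.28 gap 28.2 yaw 11.4
time: 20.5
tool_pos: [0.4645, 0.1072, 0.1795]
tcp_rot: [[0.98, 0.197, 0.001], [0.197, -0.98, 0.0], [0.001, 0.0, -1.0]]
force: [-0.4, 2.5, -2.5]
finger_gap: 0.327
t 20.5 q 0.401 radius 264.8 Y -0.0 F [-0.4  2.5 -2.5] tangential -2.28 radial(in) 1.04 gap 28.0 yaw 11.4
```

Run:
```python
from h import *
im=eyes.read_camera("side");cv2.imwrite("pics/l1.png",cv2.resize(im[40:240,200:440,::-1],None,fx=3,fy=3))
```

```text
(no output)
```

View pics/l1.png

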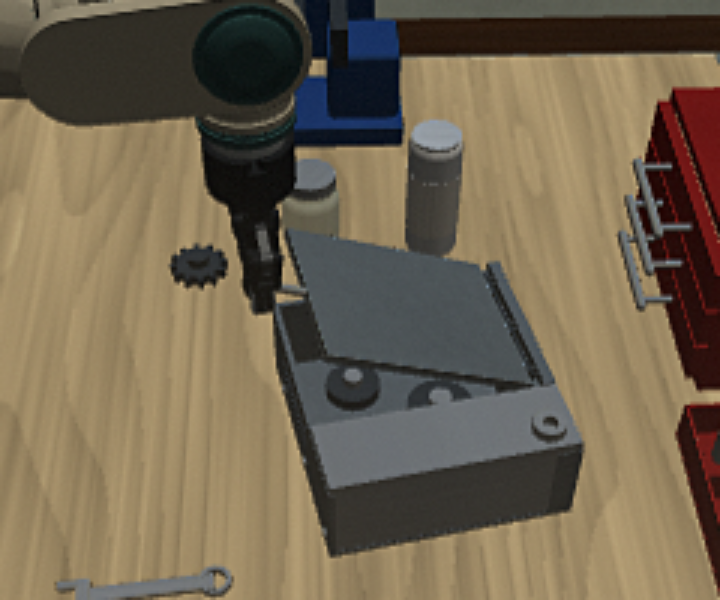

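The hatch is up at about 23°, with the rod from the fingers at (265,285) to the hatch edge at (305,293). I continue along the arc.

```bash
python3 -m handwheel '[[2.7,0,-6,0],[2.8,0,-6,0],[3,0,-5.9,0],[3.1,0,-5.9,0],[3.3,0,-5.8,0],[3.4,0,-5.7,0],[3.5,0,-5.6,0],[3.7,0,-5.5,0]]' ; python3 q.py; python3 -m handwheel '[[3.8,0,-5.4,0],[3.9,0,-5.3,0],[4.1,0,-5.2,0],[4.2,0,-5.1,0],[4.3,0,-5,0],[4.5,0,-4.9,0],[4.6,0,-4.8,0],[4.7,0,-4.7,0]]' ; python3 q.py
```

```text
time: 21.35
tool_pos: [0.4893, 0.1122, 0.2254]
tcp_rot: [[0.98, 0.197, 0.0], [0.197, -0.98, -0.0], [0.0, 0.0, -1.0]]
force: [-0.8, 2.7, -1.4]
finger_gap: 0.333
t 21.35 q 0.599 radius 264.6 Y 0.0 F [-0.8  2.7 -1.4] tangential -1.35 radial(in) 0.58 gap 28.5 yaw 11.4
time: 22.15
tool_pos: [0.5228, 0.1189, 0.2658]
tcp_rot: [[0.98, 0.197, 0.0], [0.197, -0.98, -0.0], [0.0, 0.0, -1.0]]
force: [-0.9, 3.9, -0.8]
finger_gap: 0.324
t 22.15 q 0.8 radius 264.5 Y 0.0 F [-0.9  3.9 -0.8] tangential -0.64 radial(in) 0.51 gap 27.6 yaw 11.4
```

```bash
python3 -m handwheel '[[4.8,0,-4.6,0],[4.9,0,-4.5,0],[5,0,-4.3,0],[5.1,0,-4.2,0],[5.2,0,-4.1,0],[3,0,-2.3,0],[3,0,-2.2,0],[0,0,0,0]]' ; python3 q.py; python3 -m handwheel '[[0,0,0,0],[0,0,0,0],[0,0,0,0]]';python3 q.py
python3 - <<'E'
from h import *
im=eyes.read_camera("side");cv2.imwrite("pics/l2.png",cv2.resize(im[20:220,200:440,::-1],None,fx=3,fy=3))
E
```

```text
time: 22.95
tool_pos: [0.5531, 0.1251, 0.2916]
tcp_rot: [[0.98, 0.197, 0.0], [0.197, -0.98, 0.0], [0.0, -0.0, -1.0]]
force: [-1.3, 4.1, -0.4]
finger_gap: 0.326
t 22.95 q 0.952 radius 264.5 Y 0.1 F [-1.3  4.1 -0.4] tangential -0.61 radial(in) 0.05 gap 27.9 yaw 11.4
time: 23.25
tool_pos: [0.5527, 0.1249, 0.2913]
tcp_rot: [[0.98, 0.197, -0.0], [0.197, -0.98, -0.0], [-0.0, -0.0, -1.0]]
force: [-0.6, 4.7, -0.8]
finger_gap: 0.329
t 23.25 q 0.95 radius 264.5 Y 0.1 F [-0.6  4.7 -0.8] tangential -0.22 radial(in) 0.81 gap 28.1 yaw 11.4
```

View pics/l2.png

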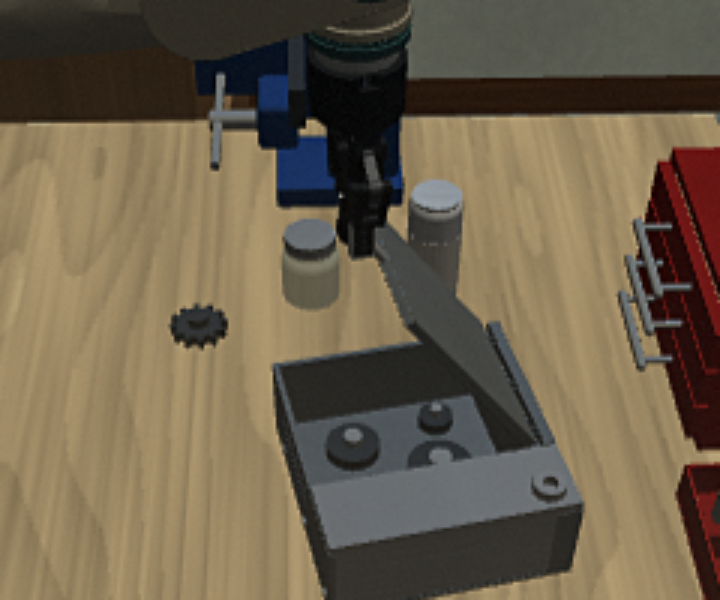

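```bash
python3 - <<'E'
from h import *
a=np.radians(11.35);c=np.array([.6139,.0946])
def W(x,y,z): return [c[0]+x*np.cos(a)-y*np.sin(a),c[1]+x*np.sin(a)+y*np.cos(a),z]
for q in(.85,.9,.95,1.0,1.05):
  o=[]
  for y in(-.05,.13):
    for t in(.005,-.005):
      u=proj("side",W(.1-.22*np.cos(q)+t*np.sin(q),y,.095+.22*np.sin(q)+t*np.cos(q)))
      o.append(np.round((u-[200,20])*3+1,0))
  print(q,*o)
E
python3 - <<'E'
import cv2
im=cv2.imread("pics/l2.png");cv2.imwrite("pics/l2c.png",cv2.resize(im[200:380,320:560],None,fx=3,fy=3,interpolation=cv2.INTER_CUBIC))
E
```

```text
0.85 [396. 336.] [387. 344.] [346. 209.] [338. 216.]
0.9 [406. 328.] [397. 335.] [355. 201.] [347. 208.]
0.95 [417. 320.] [407. 327.] [365. 194.] [356. 201.]
1.0 [428. 313.] [418. 320.] [375. 187.] [366. 194.]
1.05 [440. 306.] [429. 312.] [385. 181.] [376. 187.]
```

View pics/l2c.png

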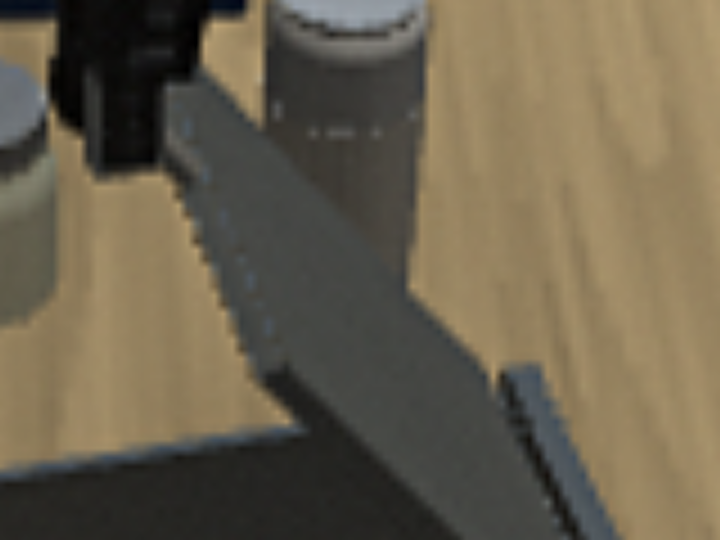

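The near top corner of the hatch's front edge lies at (416,321), which fits q ≈ 0.945 and agrees with the TCP arc (0.95). I go a touch further for margin, then ease back.

```bash
python3 -m handwheel '[[2.5,0,-1.9,0],[2.5,0,-1.8,0],[0,0,0,0],[0,0,0,0],[0,0,0,0]]' ; python3 q.py; python3 -m handwheel '[[-2.5,0,1.8,0],[-2.5,0,1.9,0],[-3,0,2.2,0],[-3,0,2.3,0],[-5.1,0,4.2,0],[-5,0,4.3,0],[0,0,0,0]]';python3 q.py
```

```text
time: 23.8
tool_pos: [0.5579, 0.126, 0.2951]
tcp_rot: [[0.98, 0.197, 0.0], [0.197, -0.98, -0.0], [-0.0, 0.0, -1.0]]
force: [0.2, 5.1, -3.0]
finger_gap: 0.327
t 23.8 q 0.975 radius 264.6 Y 0.0 F [ 0.2  5.1 -3. ] tangential -0.64 radial(in) 3.15 gap 27.9 yaw 11.4
time: 24.5
tool_pos: [0.5366, 0.1217, 0.2783]
tcp_rot: [[0.98, 0.197, -0.0], [0.197, -0.98, -0.0], [-0.0, -0.0, -1.0]]
force: [-0.4, 6.2, -2.5]
finger_gap: 0.326
t 24.5 q 0.871 radius 264.3 Y 0.1 F [-0.4  6.2 -2.5] tangential -1.01 radial(in) 2.43 gap 27.8 yaw 11.4
```

```bash
python3 -m handwheel '[[-2.4,0,2,0],[-2.4,0,2.1,0],[-2.4,0,2.2,0],[0,0,0,0],[0,0,0,0],[0,0,0,0]]';python3 q.py
python3 - <<'E'
from h import *
im=eyes.read_camera("side");cv2.imwrite("pics/f1.png",cv2.resize(im[20:220,200:440,::-1],None,fx=3,fy=3))
cv2.imwrite("pics/f1c.png",cv2.resize(im[86:147,306:387,::-1],None,fx=9,fy=9,interpolation=cv2.INTER_CUBIC))
cv2.imwrite("pics/f1a.png",im[:,:,::-1])
im=eyes.read_camera("top");cv2.imwrite("pics/f1t.png",im[:,:,::-1])
E
```

```text
time: 25.1
tool_pos: [0.5303, 0.1204, 0.2725]
tcp_rot: [[0.98, 0.197, 0.001], [0.197, -0.98, 0.0], [0.001, -0.0, -1.0]]
force: [-0.6, 4.8, -1.7]
finger_gap: 0.328
t 25.1 q 0.838 radius 264.2 Y 0.0 F [-0.6  4.8 -1.7] tangential -0.87 radial(in) 1.53 gap 28.0 yaw 11.4
```

View pics/f1c.png

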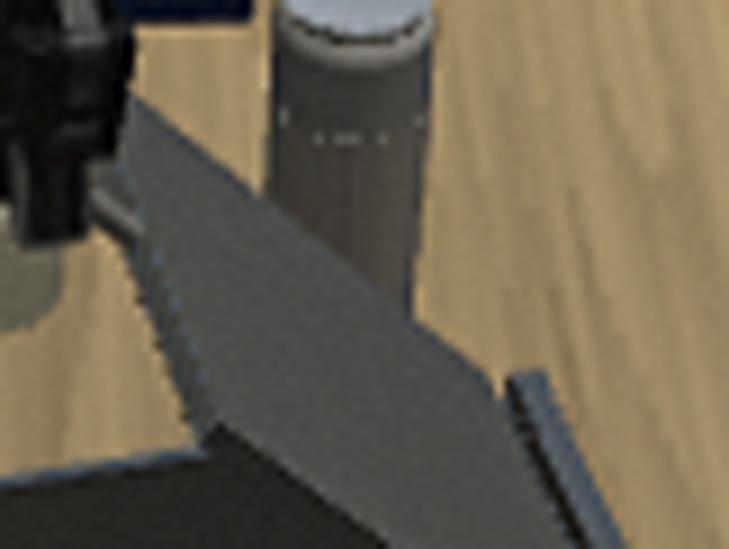

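View pics/f1a.png

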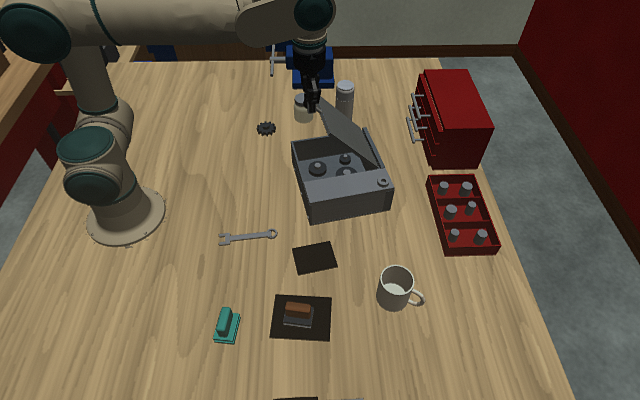

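The final picture shows the hatch held half open, near corner at (331,133), which fits q ≈ 0.83. The block is on the mat at (298,314), and the wrench, mug, gear, jar, can and bearing have not moved.

```bash
python3 q.py; python3 -c "
from cell import manip; print(manip.finish_job())"; python3 q.py
```

```text
t 25.2 q 0.838 radius 264.2 Y 0.0 F [ 1.1  5.2 -1.4] tangential 0.66 radial(in) 2.44 gap 28.1 yaw 11.4
the job is handed in; nothing more can be done
None
the job is handed in; nothing more can be done
```

The job is done and handed in at about 25 s of the 72 s allowed, with the arm still holding the hatch up by its ball knob.

- **Sweep:** I took the brown-handled block off the larger mat. I drew it along the seam from about 28 to 165 mm behind the front end, within about 2 mm of the line. The sole pressed with about 7 to 9 N, which is roughly 3 to 5 mm of give.
- **Block put back:** It stands flat on the mat, about 16 mm nearer the middle than where it started.
- **Hatch:** I lifted it to 0.975 rad, just past the 0.90 balance point, then eased it back to 0.838 rad, about 4° below it.

**Last checks:**
- **Angle:** The tool position gave 0.838 rad and the hatch's corner in the side picture gave about 0.83. Near the top they also agreed, at 0.95 and 0.945.
- **Force:** The force reading could not confirm which side of balance the hatch was on. At 0.975 rad, past balance, it still read as if the hatch were falling shut (−0.6 N). At the end it changed from −0.9 to +0.7 N between two readings at the same pose. About 5 N of sideways grip load also remained on the knob, so I relied on the angles.
- **Other items:** I saw no movement in any of them. I judged that by eye from the final side picture and did not measure it.

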